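# Draw the drying-oven tray out with the tray hook

### The job

Take the tray hook from its stand, catch the wire loop of the tray in the small drying oven with it, and draw the tray out until it is caught fully out at its travel stop; nobody knows where that was last set, so feel for it. Pull gently, never with more than 16 N, so that the loop does not bend; keep the hand off the hot oven and tray and do not tip the beakers. Then unhook without pushing the tray back in, and lay the hook back on its stand, leaving everything else where it is.

Things in the scene. Friction and masses are not known exactly. Their poses are not given: they have to be found in the camera images.
- oven: White benchtop drying oven, 176 deep x 156 wide x 104 high mm, fixed, door folded back on its far side. Origin: centre of the underside; x points INTO the oven (open front at x = -88 mm), z up. Chamber 124 mm wide, floor z = 22, roof z = 88 mm. The tray slides level along x with about 1.5 mm side play. Hand and arm must not touch the oven.
- tray: Loose aluminium tray, 150 x 100 x 28 mm, 0.28 to 0.46 kg. Origin: centre of the underside, axes as the oven; home at oven x = -13 to -11, z = 22 mm. A catch resists with 4 to 10 N in its first 12 mm, then it drags with 2 to 6 N. A rigid travel stop, clamped somewhere unmeasured inside, ends it after 40 to 72 mm: feel for it. There its balls hold it against a push of 5 N. Keep fingers off it.
- tray_bar (a point): Middle of the cross bar of the tray's pull loop, axes as the tray: a level loop of 5 mm steel wire in front of the tray, its bar along y at tray x = -106, z = 16 mm (38 mm over the worktop). The eye between the bar and the tray's front wall is open from above, 28 mm long (x) by 22 mm wide (y).
- hook: Loose hook tool, 0.15 kg. Origin: grip point on the handle's axis, near its balance; x to the hook end, z up. Black flat-sided handle, x = -62 to 30, 16 wide (y), 20 high mm: grasp it across y at the origin from above. A 6 mm rod runs on to x = 120, bends down to z = -29, its tip curls back to x = 104 mm (tip top z = -19). The hook end spans x = 104 to 123: lower it into the eye, then pull.
- hook_crook (a point): Point on the hook tool where the middle of the loop's bar lies when it bears on the shank: x = 114.5, y = 0, z = -11 mm in the hook tool's frame.
- stand: Fixed grey stand: base plate 150 x 60 x 8 mm with two forks 10 mm long in x, slots flaring to 81 mm height. Origin: underside, below the tool's grip point; x along the tool to the hook end, z up. Rear fork at x = -48 mm carries the handle (slot floor z = 50), front fork at x = 62 mm the rod (slot floor z = 57); free space between.
- stand_rest (a point): Point 60 mm above the stand's origin, axes as the stand: the hook tool's origin lies here (within 5 mm along x) when it rests in both forks.
- beaker_a: Glass beaker, 44 mm wide, 55 mm high, standing loose on the tray's front half. Origin: centre of its underside.
- beaker_b: Glass beaker, 44 mm wide, 55 mm high, standing loose on the tray's rear half. Origin: centre of its underside.
- screen_corner (a point): Lower near corner of the left computer monitor, a fixed obstacle: its screen stands from here to the left and back (to about 0.13 m further in x and 0.45 m further in y), its lower edge 67 mm over the worktop, 265 mm tall. Keep the hand and wrist on the robot side of it.
- stop_ball_l (a joint): Sprung ball (8 mm radius) on the far side of the tray's travel stop, hidden in the chamber, stroke in m: 0.001 to 0.002 while it rubs on the tray's side wall (less for moments while sliding); both balls are below 0.0009 only once they have dropped into the slots of the tray's sides, within 2 mm of the stop. It presses with about 6 N.
- stop_ball_r (a joint): Sprung ball (8 mm radius) on the near side of the tray's travel stop, hidden in the chamber, stroke in m: 0.001 to 0.002 while it rubs on the tray's side wall (less for moments while sliding); both balls are below 0.0009 only once they have dropped into the slots of the tray's sides, within 2 mm of the stop. It presses with about 6 N.
- rack: Bystander, leave alone. Clear vial rack with capped vials, 96 x 184 x 36 mm, loose at the left edge of the work. Origin: centre of its underside.
- timer: Bystander, leave alone. White lab timer, 62 x 66 x 18 mm, in front of the oven, towards the robot. Origin: centre of its underside.
- tweezers: Bystander, leave alone. Steel tweezers, 125 mm long, 9 mm high, lying between stand and oven. Origin: centre of its underside.
- spanner: Bystander, leave alone. Small open-ended spanner, 124 mm long, 4 mm high, lying at the front edge near the stand. Origin: centre of its underside.
- squirt: Bystander, leave alone. White wash bottle with bent spout, 211 mm high, far left. Origin: centre of its underside.

How it is judged:
On the way, in this order (a step that is already met when the one before it is completed fails the run):
1. the loop's bar lies in the crook of the hook (within 10 mm), the tray not yet drawn (distance between hook_crook and tray_bar below 0.01 m and x of tray in the frame of oven above -0.03 m), for 0.1 s.
2. the tray is drawn out with the hook, against its stop, both balls dropped into its slots (value of joint each of stop_ball_l, stop_ball_r below 0.0009 m and x of tray in the frame of oven below -0.045 m and distance between hook_crook and tray_bar below 0.014 m), for 0.2 s.
At the end, for the whole second after the job is handed in: The tray stands out at its stop, caught there by both balls (each below 0.9 mm), the beakers upright on it; the hook tool lies at rest in both forks of its stand, within 18 mm along it, level and hook down, released (value of joint each of stop_ball_l, stop_ball_r below 0.0009 m and x of tray in the frame of oven below -0.045 m and distance between hook and stand_rest below 0.018 m and z of hook in the frame of stand_rest between -0.004 and 0.004 m and angle between the x axis of hook and the x axis of stand, either way round below 0.1 rad and angle between hook's own z axis and vertical below 0.2 rad and linear speed of each of hook, tray below 0.02 m/s and angle between each of beaker_a, beaker_b's own z axis and vertical below 0.15 rad and z of each of beaker_a, beaker_b in the frame of tray below 0.008 m); the robot touches nothing.
It fails at once if the hook loads the tray with more than 16 N (contact force between hook and tray above 16 N).
It fails at once if the hand or arm touches the tray (contact force between any of the fingers, the arm and tray above 0.5 N).
It fails at once if the hand or arm touches the oven (contact force between any of the fingers, the arm and oven above 0.5 N).
It fails at once if a beaker tips (angle between any of beaker_a, beaker_b's own z axis and vertical above 0.4 rad).
It fails at once if a bystander is moved more than 30 mm (distance of any of rack, timer, tweezers, spanner, squirt from where it was at the start of the episode above 0.03 m).
It also fails if it takes over 58 s, if anything falls off the work surface, if the arm or the gripper's body presses on something with over 40 N, if the wrist force passes 120 N, or if a joint passes its speed limit or range.

### The arm

A 7-joint arm with a two-finger parallel gripper is mounted at the origin on a cart in front of the work surface, level with it; the furniture and walls round the work are solid. World frame = base frame: x ahead of the robot, y to its left, z up, the work surface at z = 0. Lengths are in m, angles in rad, forces in N, time in s.
With the tool pointing down it reaches from about 0.4 to 0.85 m from the base axis. Payload 6.9 kg.
Tool frame: the origin (TCP) lies midway between the tips of the shut fingers; the grasp point (between the pads) lies 19 mm behind it; z points along the fingers, y is the line along which they close (so a half turn about z gives the same grasp; the last joint's range is limited). The gripper opens to 85 mm and grips with 20 to 120 N. Pads are 22 mm wide; open, the fingers measure 114 mm over their backs; the gripper's body (76 mm by 85 mm) begins 54 mm behind the grasp point. The pads swing forward as they close: fully open they stand 13 mm farther back than shut.
Start: joints at [-1.161, 0.507, -0.238, 1.5, 0.126, 1.149, -0.155], TCP at [0.187, 0.596, 0.231] pointing down, gripper open.
Joint ranges: [-3.08, 3.08], [-0.24, 2.05], [-1.43, 1.35], [0, 2.5], [-1.52, 4.66], [0.17, 1.96], [-2.89, 2.89]. Speed limits (rad/s): [2.39, 2.39, 3.14, 3.14, 3.14, 3.14, 3.14].

### API

Orientations are given as a unit quaternion [w, x, y, z].
In Python, from station import bot, imaging, models gives the robot as it stands.
- The arm moves only by the shell command python3 -m crank 'ROWS'. ROWS is a JSON list of rows, 1 to 12 of them, each of 7 numbers: dx, dy, dz in m, then a rotation vector rx, ry, rz in rad, then the finger opening in m; each row is the pose to reach, as a shift and turn from the pose commanded when the command began, along the tool's axes at that moment; what a row does not reach only later rows make up. A row lasts 1/12 s, in which the tool goes at most 0.0417 m and 0.125 rad, less where a joint would pass 70% of its speed; a pose out of reach is approached as far as the arm can. The fingers move at their own pace and stop on an object; the grip force is fixed at half the most. Time passes only in rows, so rows that do not move let the fingers close. It prints the time, the measured TCP pose, the force, the opening and the grip force at its end.
- bot.state(): the state, without advancing time (a new reading comes with each control period).
- imaging.capture(name): name is "side" or "top"; returns a dict with "pixels" (384x512x3 uint8, red, green, blue), "fx", "fy", "cx", "cy" (pixels), "rvec" (rotation vector, rad) and "tvec" (3), from world to camera coordinates, as OpenCV has them. Camera axes: x right, y down, z forward; pixel columns grow to the right and rows downward; lengths in m; the calibration is good to about 2 mm. A picture is of the moment at which its call begins. There is no depth.
- bot.sign_off(): hands the job in; it is judged then, once.
Trained networks look in a picture, given as the dict that the camera call returned (one of the last four; its "shot" number tells which), for a name from the list of things; names that differ only in an ending like _2 or _b are one class to them, and where a whole thing is asked for, a point or a joint stands for the part that bears it (a point fixed in the world has none). Each returns a list of dicts, best first, with "conf" (0 to 1); they miss things now and then, are a little off and sometimes report something else, mostly with a low value. They report only what shows in the picture. A call takes as long as a camera call.
- models.silhouettes(picture, query): "pixels" (384x512 bool, what is visible of it) and "pixel" ([column, row] in pixels, amid what is visible of it).
The state is a dict: "time": time; "joint_positions": joint angles; "joint_velocities": joint speeds; "effort": joint torques, N m; "ee_pos": TCP position; "ee_rot": TCP orientation; "contact_force": force on the tool from outside, world axes, zero at the start; "ft_torque": the same for the moment, N m; "grip_width": finger opening in m; "grip_force": force on a finger pad.
Only numpy, scipy, OpenCV 4.12 (cv2) and the standard library are available. Lean on these libraries where they do the work, as an engineer would, in place of code of your own. Each camera call takes 0.05 s, during which the arm holds its last target. There are 200 camera calls.

## Working session

There is one attempt and no reset: what is moved stays moved. The work goes in short steps, Python scripts to look and compute and a shell command to move; the robot and the scene stay as the last step left them, time stands still between calls to the robot, and variables do not carry over. Pictures are saved under pics/ and viewed, at most 10 in all, crops included, and the job is handed in when it is done.

```bash
ls; mkdir -p pics; cat > h.py <<'E'
import numpy as np, cv2
from station import bot, imaging, models
from scipy.spatial.transform import Rotation as R
def cam(p):
    Rm=cv2.Rodrigues(np.array(p["rvec"],float))[0]; t=np.array(p["tvec"],float).ravel()
    return Rm,t
def ray(p,uv):
    Rm,t=cam(p); d=np.array([(uv[0]-p["cx"])/p["fx"],(uv[1]-p["cy"])/p["fy"],1.])
    return -Rm.T@t, Rm.T@d
def atz(p,uv,z):
    o,d=ray(p,uv); return o+d*(z-o[2])/d[2]
def proj(p,X):
    Rm,t=cam(p); c=np.atleast_2d(X)@Rm.T+t
    return np.c_[p["fx"]*c[:,0]/c[:,2]+p["cx"],p["fy"]*c[:,1]/c[:,2]+p["cy"]]
def save(p,n,crop=None,s=1):
    im=p["pixels"][:,:,::-1]
    if crop: im=im[crop[1]:crop[3],crop[0]:crop[2]]
    cv2.imwrite("pics/"+n,cv2.resize(im,None,fx=s,fy=s,interpolation=cv2.INTER_CUBIC))
def totool(dw,q=None):
    q=bot.state()["ee_rot"] if q is None else q
    return R.from_quat(np.roll(q,-1)).inv().apply(dw)
E
python3 - <<'E'
from h import *
s=bot.state(); print({k:np.round(v,3) for k,v in s.items()})
for n in("top","side"):
    p=imaging.capture(n); save(p,n+"0.png",s=1.5)
    print(n,"cam at",ray(p,(0,0))[0],p["fx"])
    for q in("oven","tray","tray_bar","hook","stand","beaker_a","timer","tweezers","spanner","rack"):
        for m in models.silhouettes(p,q)[:2]:
            ys,xs=np.where(m["pixels"]); print(q,round(m["conf"],2),np.round(m["pixel"]),len(xs),xs.min(),xs.max(),ys.min(),ys.max())
E
```

```text
pics
{'time': np.float64(0.0), 'joint_positions': array([-1.162,  0.508, -0.238,  1.501,  0.126,  1.149, -0.155]), 'joint_velocities': array([ 0.002, -0.001, -0.002,  0.   ,  0.   ,  0.002,  0.   ]), 'effort': array([-1.0000e-03, -6.2060e+01, -2.1870e+00, -2.4967e+01,  1.3000e-02,
        1.2000e-02, -0.0000e+00]), 'ee_pos': array([0.187, 0.596, 0.23 ]), 'ee_rot': array([-0.   ,  0.151,  0.988, -0.001]), 'contact_force': array([-0.336, -0.388, -0.192]), 'ft_torque': array([ 0.008, -0.011,  0.025]), 'grip_force': np.float64(0.0), 'grip_width': np.float64(0.086)}
top cam at [-0.14247993  0.13585963  1.48992698] 474.4364204127807
oven 0.61 [359. 153.] 2977 324 396 121 188
tray 0.48 [337. 166.] 229 328 347 154 179
tray_bar 0.46 [211. 232.] 401 184 227 219 240
hook 0.58 [209. 231.] 417 185 227 219 241
hook 0.54 [205. 223.] 226 187 237 222 230
stand 0.64 [212. 233.] 457 184 227 218 240
timer 0.75 [341. 217.] 375 328 350 204 224
spanner 0.55 [236. 242.] 129 220 252 235 247
side cam at [0.78861756 0.60485883 1.23719468] 429.597905343827
oven 0.82 [190. 109.] 2507 163 229 81 146
tray 0.73 [207. 128.] 263 197 223 118 139
tray 0.44 [296. 177.] 22 291 299 171 174
tray_bar 0.77 [214. 131.] 209 198 222 119 139
hook 0.69 [312. 228.] 268 299 323 199 249
stand 0.58 [309. 238.] 657 294 328 207 258
beaker_a 0.58 [214. 124.] 36 209 216 120 126
timer 0.6 [253. 125.] 262 246 266 118 135
```

View pics/top0.png

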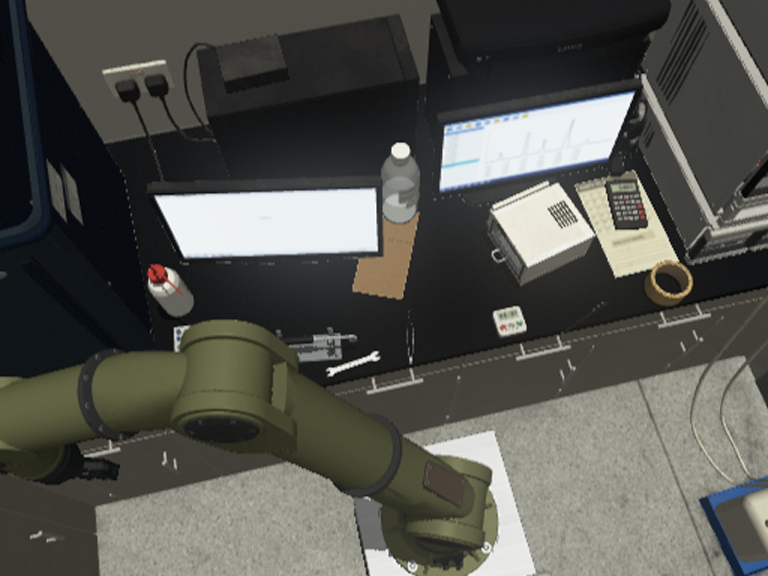

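View pics/side0.png

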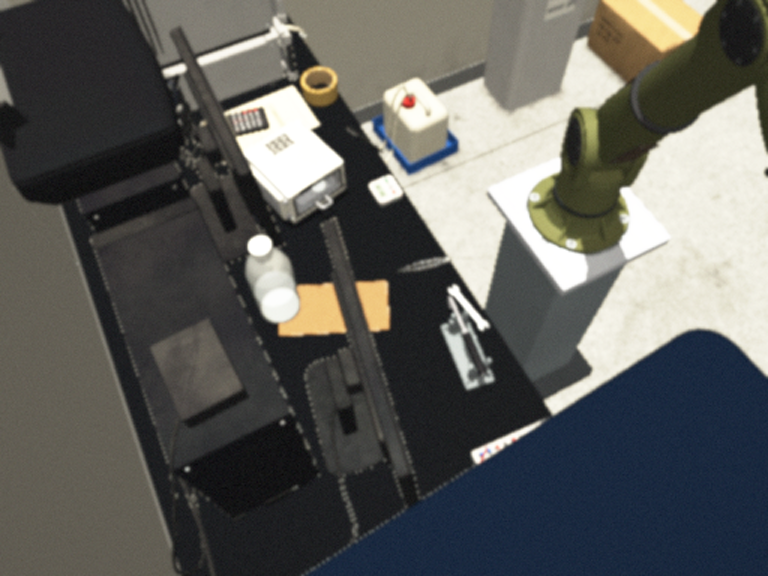

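```bash
python3 - <<'E'
from h import *
T=imaging.capture("top");S=imaging.capture("side")
def c(p,x,y,w=100,h=75): return cv2.resize(p["pixels"][y:y+h,x:x+w,::-1],(400,300),interpolation=cv2.INTER_CUBIC)
cv2.imwrite("pics/comp.png",np.vstack([np.hstack([c(T,170,190),c(T,310,115)]),np.hstack([c(S,270,188),c(S,155,78)])]))
for n,uv in(("st",(183,240)),("sr",(228,238)),("timer",(339,214)),("corner mon",(380/1.5,255/1.5))): print(n,atz(T,uv,0))
for n,uv in(("st",(311,232)),("timer",(257,126))): print(n,atz(S,uv,0))
E
```

```text
st [0.40548383 0.26587493 0.        ]
sr [0.37823398 0.11984412 0.        ]
timer [ 0.37583934 -0.26238311  0.        ]
corner mon [ 0.60478218 -0.01827001  0.        ]
st [0.40863687 0.18162521 0.        ]
timer [ 0.36739469 -0.269015    0.        ]
```

View pics/comp.png

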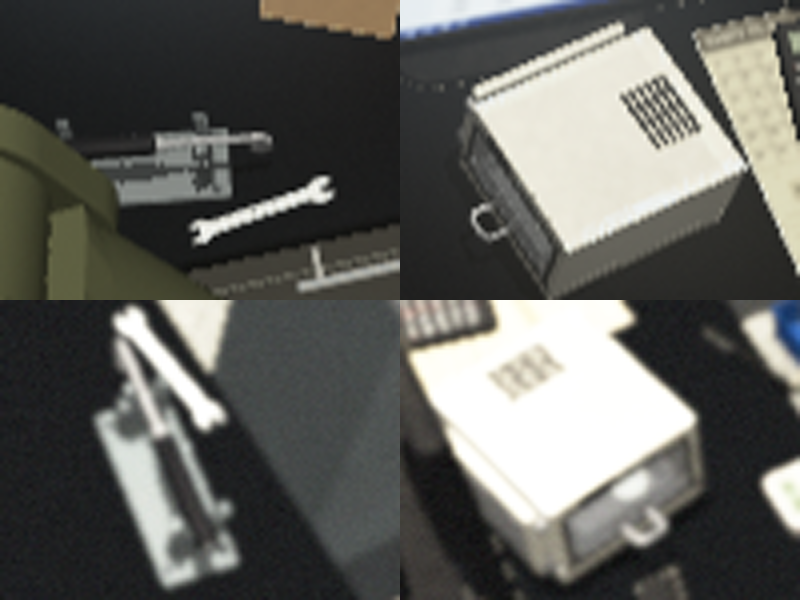

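```bash
cat > fit.py <<'E'
from h import *
from scipy.optimize import least_squares
T=imaging.capture("top");S=imaging.capture("side")
def px(o,c): return (o[0]+(c[0]+.5)/4-.5,o[1]+(c[1]+.5)/4-.5)
def fit(obs,x0,n):
    f=lambda v:np.array([proj(p,R.from_euler('z',v[2]).apply(m)+[v[0],v[1],0])[0]-u for p,u,m in obs]).ravel()
    r=least_squares(f,x0,loss='soft_l1'); print(n,np.round(r.x,4),"\n",np.round(r.fun.reshape(-1,2),1).tolist()); return r.x
oT,oS=(310,115),(155,78); h=.078;d=.088
ov=[(T,px(oT,(72,102)),(-d,h,.104)),(T,px(oT,(248,30)),(d,h,.104)),(T,px(oT,(345,163)),(d,-h,.104)),(T,px(oT,(166,252)),(-d,-h,.104)),(T,px(oT,(150,295)),(-d,-h,0)),
(S,px(oS,(295,115)),(-d,-h,.104)),(S,px(oS,(140,225)),(-d,h,.104)),(S,px(oS,(30,95)),(d,h,.104)),(S,px(oS,(300,180)),(-d,-h,0)),(S,px(oS,(165,285)),(-d,h,0))]
o=fit(ov,[.48,-.4,-1],"oven")
oT,oS=(170,190),(270,188)
hk=[(T,px(oT,(155,143)),(.03,0,.06)),(T,px(oT,(270,140)),(.123,0,.06)),(S,px(oS,(155,135)),(.03,0,.06)),(S,px(oS,(120,40)),(.123,0,.06)),(S,px(oS,(210,245)),(-.062,0,.06))]
k=fit(hk,[.4,.2,-1.4],"hook")
for n,p,oc in(("T",T,(310,115)),("S",S,(155,78))):
    for dx in(-.013,-.011):
        L=np.array([(-.106+dx,y,.038) for y in(-.0135,0,.0135)]); q=proj(p,R.from_euler('z',o[2]).apply(L)+[o[0],o[1],0])
        print(n,dx,np.round((q-oc+.5)*4-.5).tolist())
E
python3 fit.py
```

```text
oven [ 0.55   -0.3804 -1.3313] 
 [[-0.1, 0.1], [0.1, -2.0], [1.3, 0.2], [0.7, -0.4], [-0.6, 2.2], [-0.4, 0.9], [1.6, -2.2], [-1.4, -0.3], [0.6, 3.6], [-0.1, 1.0]]
hook [ 0.4173  0.2027 -1.7357] 
 [[0.1, 0.3], [0.3, -0.7], [1.9, 0.7], [-0.2, -1.1], [-0.4, 0.4]]
T -0.013 [[84.0, 239.0], [76.0, 226.0], [68.0, 214.0]]
T -0.011 [[86.0, 238.0], [78.0, 225.0], [70.0, 213.0]]
S -0.013 [[264.0, 228.0], [252.0, 236.0], [240.0, 245.0]]
S -0.011 [[263.0, 227.0], [251.0, 235.0], [238.0, 243.0]]
```

```bash
python3 -m crank '[[-0.03,-0.03,0,0,0,0.12,0.085],[-0.06,-0.06,0,0,0,0.24,0.085],[-0.09,-0.08,0,0,0,0.36,0.085],[-0.12,-0.11,0,0,0,0.48,0.085],[-0.15,-0.14,0,0,0,0.6,0.085],[-0.18,-0.165,0.01,0,0,0.72,0.085],[-0.21,-0.19,0.02,0,0,0.84,0.085],[-0.24,-0.22,0.03,0,0,0.96,0.085],[-0.27,-0.245,0.04,0,0,1.08,0.085],[-0.30,-0.27,0.05,0,0,1.2,0.085],[-0.33,-0.3,0.05,0,0,1.32,0.085],[-0.3365,-0.3056,0.05,0,0,1.432,0.085]]'
cat > look.py <<'E'
from h import *
import sys
T=imaging.capture("top");S=imaging.capture("side")
def c(p,x,y,w=100,h=75): return cv2.resize(p["pixels"][y:y+h,x:x+w,::-1],(400,300),interpolation=cv2.INTER_CUBIC)
a=[int(v) for v in sys.argv[2:6]]
cv2.imwrite("pics/"+sys.argv[1],np.hstack([c(T,a[0],a[1]),c(S,a[2],a[3])]))
s=bot.state();q=R.from_quat(np.roll(s["ee_rot"],-1)).as_matrix()
print(np.round(s["time"],2),np.round(s["ee_pos"],4),"\n",np.round(q,4),np.round(s["contact_force"],2))
E
python3 look.py g1.png 170 190 270 188
```

```text
time: 2.3
ee_pos: [0.4193, 0.1973, 0.1812]
ee_rot: [0.002, 0.767, 0.641, -0.001]
contact_force: [-0.4, 0.7, 0.1]
grip_width: 0.0851
grip_force: 0.0
2.4 [0.418  0.2014 0.1814] 
 [[ 1.725e-01  9.850e-01  8.000e-04]
 [ 9.850e-01 -1.725e-01 -8.000e-04]
 [-6.000e-04  9.000e-04 -1.000e+00]] [-0.63  0.28  0.29]
```

View pics/g1.png

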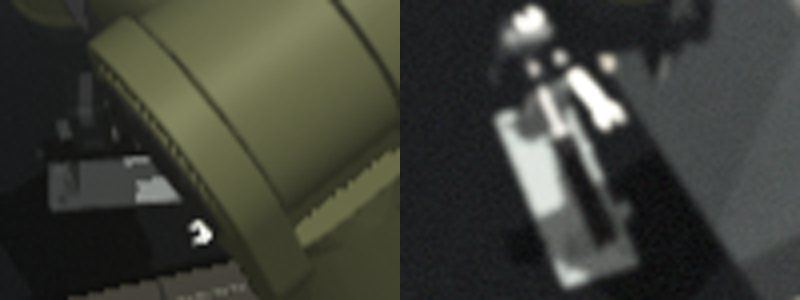

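```bash
python3 -m crank '[[0,0,0.035,0,0,0,0.085],[0,0,0.07,0,0,0,0.085],[0,0,0.1,0,0,0,0.085],[0,0,0.125,0,0,0,0.085],[0,0,0.14,0,0,0,0.085],[0,0,0.14,0,0,0,0.05],[0,0,0.14,0,0,0,0.03],[0,0,0.14,0,0,0,0.02]]'; python3 -m crank '[[0,0,0,0,0,0,0.01],[0,0,0,0,0,0,0],[0,0,0,0,0,0,0],[0,0,0,0,0,0,0],[0,0,0,0,0,0,0],[0,0,0,0,0,0,0]]'; python3 look.py g2.png 170 190 270 188
```

```text
time: 3.07
ee_pos: [0.4169, 0.2052, 0.0421]
ee_rot: [-0.0, 0.762, 0.647, 0.001]
contact_force: [-0.2, 0.5, -0.0]
grip_width: 0.051
grip_force: 0.0
time: 3.57
ee_pos: [0.417, 0.2046, 0.0424]
ee_rot: [-0.0, 0.763, 0.646, 0.001]
contact_force: [-1.1, 0.3, 6.7]
grip_width: 0.0149
grip_force: 58.3
3.67 [0.417  0.2046 0.0424] 
 [[ 0.1641  0.9865  0.0014]
 [ 0.9865 -0.1641  0.0013]
 [ 0.0015  0.0012 -1.    ]] [-2.05  1.47  8.49]
```

View pics/g2.png

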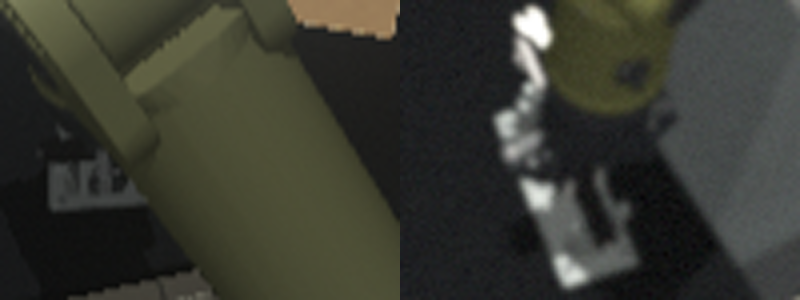

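```bash
python3 -m crank '[[0,0,-0.015,0,0,0,0],[0,0,-0.04,0,0,0,0],[0,0,-0.07,0,0,0,0],[0,0,-0.09,0,0,0,0],[-0.03,0.012,-0.09,0,0,-0.03,0],[-0.06,0.024,-0.09,0,0,-0.07,0],[-0.09,0.036,-0.09,0,0,-0.11,0],[-0.12,0.048,-0.09,0,0,-0.15,0],[-0.15,0.06,-0.09,0,0,-0.19,0],[-0.18,0.072,-0.09,0,0,-0.23,0],[-0.21,0.084,-0.09,0,0,-0.27,0],[-0.24,0.096,-0.09,0,0,-0.31,0]]'; python3 - <<'E'
from h import *
s=bot.state();m=R.from_quat(np.roll(s["ee_rot"],-1)).as_matrix();print(s["ee_pos"],m[:,1],s["grip_width"])
d=np.array([.4915,-.1409,.132])-s["ee_pos"];print(totool(d)); 
print(np.arctan2(m[1,1],m[0,1])-(-1.3313+np.pi/2))
E
```

```text
time: 4.67
ee_pos: [0.4719, -0.05, 0.1318]
ee_rot: [0.0, 0.653, 0.757, 0.0]
contact_force: [0.4, -0.3, -2.3]
grip_width: 0.0149
grip_force: 58.8
[ 0.47193161 -0.0499824   0.13182643] [9.89183886e-01 1.46678979e-01 7.18662102e-04] 0.014880678628549889
[-0.09280453  0.00602116 -0.0001649 ]
-0.09228619133762014
```

```bash
python3 -m crank '[[-0.025,0.002,0,0,0,-0.03,0],[-0.05,0.004,0,0,0,-0.06,0],[-0.075,0.006,0,0,0,-0.092,0],[-0.0928,0.006,0,0,0,-0.092,0],[-0.0928,0.006,0,0,0,-0.092,0],[-0.0928,0.006,0,0,0,-0.092,0]]'; python3 look.py o1.png 280 125 180 90
python3 - <<'E'
from h import *
s=bot.state(); t=s["ee_pos"]
ox=np.array([.2372,-.9715,0])
for n,o in(("top",(280,125)),("side",(180,90))):
    p=imaging.capture(n)
    for hx,hz in((.03,0),(.075,0),(.12,.003),(.12,-.029),(.104,-.029)):
        X=t+ox*(hx+.002)+[0,0,.018+hz]; print(n,hx,hz,np.round((proj(p,X)[0]-o+.5)*4))
E
```

```text
time: 5.17
ee_pos: [0.4909, -0.1405, 0.1315]
ee_rot: [0.0, 0.62, 0.785, -0.0]
contact_force: [-0.3, 0.7, -0.5]
grip_width: 0.015
grip_force: 58.8
5.27 [ 0.491  -0.1385  0.1314] 
 [[-2.354e-01  9.719e-01 -2.000e-04]
 [ 9.719e-01  2.354e-01  6.000e-04]
 [ 6.000e-04 -1.000e-04 -1.000e+00]] [ 0.35  1.07 -1.65]
top 0.03 0 [109. 173.]
top 0.075 0 [158. 150.]
top 0.12 0.003 [207. 126.]
top 0.12 -0.029 [202. 145.]
top 0.104 -0.029 [185. 153.]
side 0.03 0 [216. 179.]
side 0.075 0 [180. 145.]
side 0.12 0.003 [144. 109.]
side 0.12 -0.029 [149. 134.]
side 0.104 -0.029 [161. 146.]
```

View pics/o1.png

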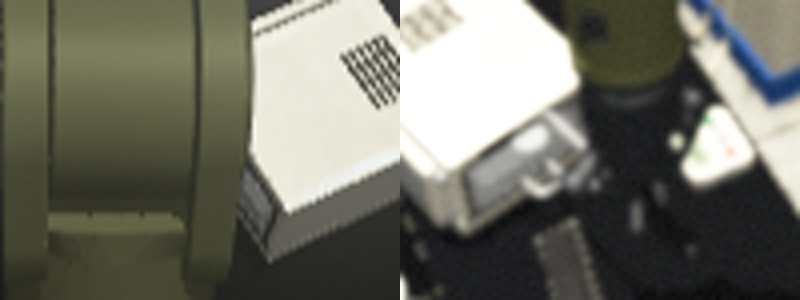

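```bash
cat > z.py <<'E'
from h import *
import sys
# side view zoom 50x50 at (195,95), x8, with predicted dots on the right copy
s=bot.state(); t=s["ee_pos"];m=R.from_quat(np.roll(s["ee_rot"],-1)).as_matrix();ox=-m[:,0]
p=imaging.capture("side"); x,y=195,95
im=cv2.resize(p["pixels"][y:y+50,x:x+50,::-1],(400,400),interpolation=cv2.INTER_CUBIC); b=im.copy()
for hx,hz in((.03,0),(.075,0),(.12,0),(.12,-.029),(.104,-.029),(.104,-.019)):
    q=(proj(p,t+ox*(hx+.002)+[0,0,.018+hz])[0]-(x,y)+.5)*8; cv2.circle(b,tuple(int(v) for v in q),3,(0,0,255),-1)
for yy in(-.0135,0,.0135):
    q=(proj(p,R.from_euler('z',-1.3313).apply([-.118,yy,.038])+[.55,-.3804,0])[0]-(x,y)+.5)*8; cv2.circle(b,tuple(int(v) for v in q),3,(0,255,0),-1)
cv2.imwrite("pics/"+sys.argv[1],np.hstack([im,b]))
for q in("hook","tray_bar"):
  for r in models.silhouettes(p,q)[:2]:
    ys,xs=np.where(r["pixels"]); print(q,round(r["conf"],2),r["pixel"],xs.min(),xs.max(),ys.min(),ys.max(),len(xs))
E
python3 z.py z1.png
```

```text
hook 0.7 [248.7, 145.9] 216 253 119 153 101
tray_bar 0.59 [209.4, 129.9] 198 221 123 139 186
```

View pics/z1.png

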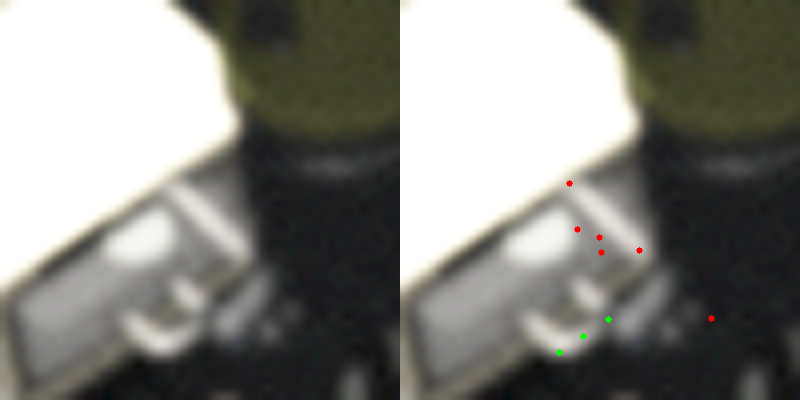

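```bash
cat > d.py <<'E'
from h import *
import sys
s=bot.state();print(np.round(s["ee_pos"],4),np.round(s["contact_force"],2),np.round(totool(np.array([float(v) for v in sys.argv[1:4]])-s["ee_pos"]),4))
E
python3 d.py .5011 -.1719 .082
```

```text
[ 0.4913 -0.1385  0.1314] [-0.73 -0.33 -1.99] [-0.0348  0.0017  0.0494]
```

```bash
python3 -m crank '[[-0.01,0.001,0,0,0,0,0],[-0.022,0.001,0,0,0,0,0],[-0.034,0.0017,0,0,0,0,0],[-0.0348,0.0017,0.02,0,0,0,0],[-0.0348,0.0017,0.04,0,0,0,0],[-0.0348,0.0017,0.0494,0,0,0,0],[-0.0348,0.0017,0.0494,0,0,0,0],[-0.0348,0.0017,0.0494,0,0,0,0]]'; python3 z.py z2.png;python3 d.py .5011 -.1719 .082
```

```text
time: 6.18
ee_pos: [0.5006, -0.1731, 0.0816]
ee_rot: [-0.001, 0.619, 0.786, -0.0]
contact_force: [-0.4, 1.3, -1.7]
grip_width: 0.0151
grip_force: 60.2
hook 0.7 [239.7, 146.4] 209 246 116 157 144
tray_bar 0.65 [208.5, 129.4] 198 218 126 139 170
[ 0.5012 -0.1735  0.0825] [ 0.36  1.7  -1.13] [0.0016 0.0003 0.0005]
```

View pics/z2.png

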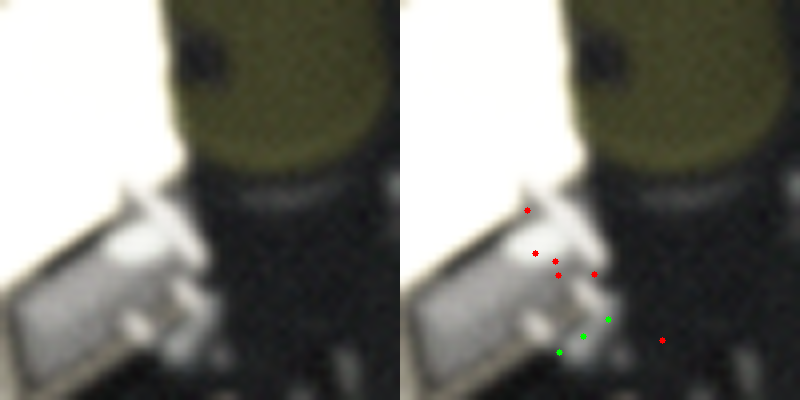

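```bash
python3 - <<'E'
from h import *
s=bot.state(); t=s["ee_pos"];m=R.from_quat(np.roll(s["ee_rot"],-1)).as_matrix();ox=-m[:,0]
p=imaging.capture("side")
r=models.silhouettes(p,"hook")[0]["pixels"]
print(np.round(m,3).tolist())
for hx in(-.06,.03,.05,.075,.1,.123): print(hx,np.round(proj(p,t+ox*(hx+.002)+[0,0,.018])[0],1))
g=p["pixels"].mean(2).astype(int)
for y in range(114,160,2):
    c=np.where(r[y])[0]; print(y,(c.min(),c.max()) if len(c) else None, g[y,206:232].tolist())
E
```

```text
[[-0.234, 0.972, 0.0], [0.972, 0.234, -0.001], [-0.001, 0.0, -1.0]]
-0.06 [244.7 153.8]
0.03 [227.  136.8]
0.05 [223.2 133.1]
0.075 [218.5 128.6]
0.1 [213.9 124.1]
0.123 [209.7 120. ]
114 None [255, 255, 255, 255, 255, 255, 255, 255, 255, 254, 252, 223, 125, 59, 46, 49, 55, 55, 57, 59, 63, 62, 58, 58, 60, 59]
116 (np.int64(209), np.int64(211)) [255, 255, 254, 253, 251, 253, 254, 254, 252, 242, 208, 147, 80, 42, 33, 33, 33, 34, 41, 44, 44, 43, 48, 46, 48, 45]
118 (np.int64(209), np.int64(213)) [255, 255, 254, 244, 211, 231, 243, 238, 207, 157, 115, 85, 58, 39, 34, 31, 36, 41, 47, 44, 48, 47, 46, 44, 45, 50]
120 (np.int64(209), np.int64(214)) [254, 254, 251, 226, 164, 156, 182, 216, 225, 209, 167, 125, 92, 54, 34, 31, 35, 34, 34, 40, 47, 51, 51, 50, 50, 53]
122 None [242, 207, 165, 141, 137, 170, 199, 222, 234, 236, 228, 198, 139, 78, 39, 29, 31, 27, 30, 31, 33, 31, 31, 31, 28, 31]
124 (np.int64(217), np.int64(217)) [98, 97, 151, 197, 224, 236, 242, 242, 241, 234, 228, 224, 205, 147, 79, 36, 29, 25, 29, 31, 32, 26, 31, 30, 32, 30]
126 None [118, 155, 196, 226, 236, 238, 238, 234, 221, 
[... 1516 characters left out ...]
3, 39, 29, 32, 34, 43, 71]
150 (np.int64(236), np.int64(243)) [30, 31, 32, 32, 33, 29, 39, 68, 89, 90, 73, 64, 64, 63, 66, 64, 61, 69, 73, 69, 48, 25, 27, 28, 36, 44]
152 (np.int64(238), np.int64(245)) [32, 30, 35, 31, 30, 34, 29, 41, 58, 66, 69, 68, 66, 63, 68, 68, 62, 65, 74, 81, 68, 42, 27, 29, 28, 28]
154 (np.int64(239), np.int64(246)) [32, 26, 30, 33, 24, 34, 30, 34, 50, 68, 67, 65, 67, 66, 65, 62, 63, 57, 63, 75, 86, 63, 38, 28, 18, 21]
156 (np.int64(241), np.int64(245)) [32, 30, 31, 34, 27, 28, 29, 25, 34, 44, 58, 63, 64, 62, 65, 66, 64, 59, 58, 68, 75, 62, 43, 28, 24, 21]
158 None [34, 31, 28, 27, 28, 32, 30, 31, 33, 33, 44, 54, 60, 65, 67, 67, 68, 67, 64, 61, 79, 86, 68, 40, 28, 26]
```

```bash
python3 -m crank '[[0,0,-0.02,0,0,0,0],[0,0,-0.0494,0,0,0,0],[0.0155,-0.001,-0.0494,0,0,0,0],[0.0348,-0.0017,-0.0494,0,0,0,0],[0.0348,-0.0017,-0.0494,0,0,0,0],[0.0348,-0.0017,-0.0494,0,0,0,0],[0.0348,-0.0017,-0.0494,0,0,0,0]]'; cp z.py zz.py; python3 zz.py z3.png; python3 d.py .491 -.1385 .1314; python3 - <<'E'
import cv2,numpy as np
for n in("z1","z3"):
    g=cv2.imread(f"pics/{n}.png")[:,:400].mean(2); print(n)
    for y in range(164,270,10): print(y,g[y,140:270:8].astype(int).tolist())
E
```

```text
time: 7.02
ee_pos: [0.4916, -0.1402, 0.1317]
ee_rot: [0.001, 0.619, 0.786, -0.0]
contact_force: [-0.6, 0.1, -1.3]
grip_width: 0.0153
grip_force: 60.3
hook 0.59 [245.3, 144.2] 214 252 112 154 133
tray_bar 0.73 [212.9, 131.3] 199 223 118 138 226
[ 0.4914 -0.1404  0.1313] [ 0.6  -0.15 -1.45] [ 0.0019  0.     -0.0001]
z1
164 [255, 255, 254, 252, 246, 231, 196, 155, 124, 96, 85, 74, 63, 43, 37, 34, 35]
174 [254, 254, 250, 233, 201, 165, 127, 104, 97, 92, 88, 88, 73, 52, 33, 34, 31]
184 [253, 242, 218, 196, 187, 178, 154, 125, 121, 118, 112, 100, 82, 58, 40, 30, 25]
194 [215, 175, 155, 165, 190, 213, 209, 186, 157, 142, 128, 112, 89, 67, 38, 31, 29]
204 [136, 139, 154, 158, 165, 192, 218, 219, 204, 174, 145, 121, 98, 73, 47, 37, 32]
214 [165, 193, 211, 199, 165, 158, 185, 215, 224, 210, 177, 138, 113, 90, 62, 43, 29]
224 [224, 238, 240, 229, 189, 151, 150, 178, 210, 221, 210, 178, 145, 112, 80, 47, 33]
234 [243, 244, 243, 233, 198, 158, 143, 148, 167, 197, 215, 208, 186, 141, 92, 51, 33]
244 [244, 242, 236, 220, 185, 154, 143, 134, 136, 149, 178, 199, 202, 169, 105, 53, 30]
254 [231, 223, 
[... 408 characters left out ...]
7, 26]
194 [213, 171, 139, 121, 119, 124, 133, 167, 204, 227, 218, 179, 120, 66, 33, 26, 30]
204 [140, 143, 165, 174, 158, 144, 133, 136, 155, 197, 224, 221, 182, 116, 59, 35, 28]
214 [165, 195, 222, 225, 203, 173, 151, 142, 134, 156, 192, 222, 218, 171, 107, 49, 29]
224 [226, 238, 240, 239, 221, 184, 162, 151, 141, 143, 156, 192, 219, 209, 148, 73, 34]
234 [242, 244, 243, 236, 215, 180, 159, 148, 138, 133, 136, 148, 179, 190, 141, 73, 35]
244 [244, 242, 236, 223, 191, 162, 147, 136, 128, 127, 125, 117, 124, 121, 94, 52, 35]
254 [231, 222, 205, 184, 155, 138, 132, 130, 124, 120, 116, 102, 91, 76, 65, 51, 43]
264 [190, 174, 158, 145, 132, 125, 127, 124, 115, 105, 100, 105, 99, 92, 86, 86, 66]
```

View pics/z3.png

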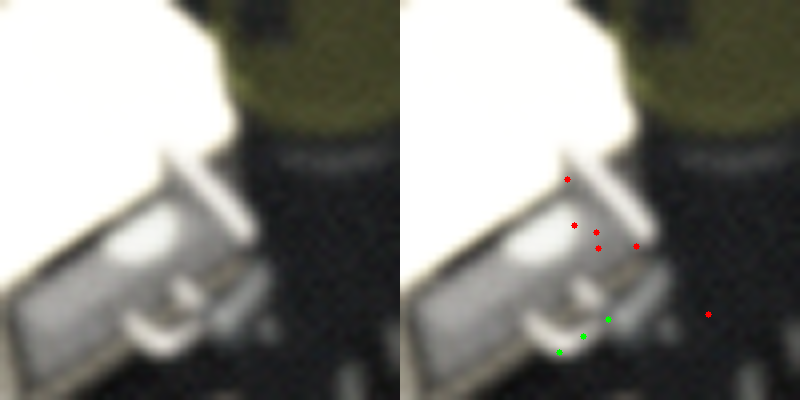

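```bash
python3 -m crank '[[0.003,0,0,0,0.1,0,0],[0.006,0,-0.0005,0,0.2,0,0],[0.006,0,-0.0005,0,0.2,0,0],[0.006,0,-0.0005,0,0.2,0,0],[0.006,0,-0.0005,0,0.2,0,0]]'; python3 zz.py z4.png; python3 d.py .491 -.1385 .1314; python3 - <<'E'
import cv2,numpy as np
for n in("z1","z3","z4"):
    g=cv2.imread(f"pics/{n}.png")[:,:400].mean(2); o=[]
    for y in range(164,270,10):
        w=g[y,176:280]; i=int(w.argmax()); o.append((y,176+i,int(w[i])))
    print(n,o)
g=cv2.imread("pics/z4.png")[:,:400].mean(2)
for y in range(164,270,10): print(y,g[y,140:270:8].astype(int).tolist())
E
```

```text
time: 7.58
ee_pos: [0.4896, -0.1338, 0.1314]
ee_rot: [-0.078, 0.616, 0.782, 0.061]
contact_force: [-0.0, -0.1, -1.4]
grip_width: 0.0147
grip_force: 60.2
hook 0.7 [255.3, 125.3] 251 267 118 135 219
[ 0.4898 -0.1323  0.1319] [ 0.36  0.3  -2.06] [-0.0062 -0.0003 -0.0008]
z1 [(164, 176, 242), (174, 176, 185), (184, 176, 185), (194, 182, 215), (204, 191, 222), (214, 203, 224), (224, 213, 221), (234, 221, 216), (244, 232, 206), (254, 238, 172), (264, 239, 134)]
z3 [(164, 191, 238), (174, 197, 229), (184, 205, 229), (194, 215, 229), (204, 223, 229), (214, 232, 228), (224, 240, 223), (234, 176, 199), (244, 176, 176), (254, 176, 145), (264, 188, 127)]
z4 [(164, 176, 243), (174, 176, 208), (184, 181, 211), (194, 190, 224), (204, 200, 225), (214, 208, 219), (224, 176, 198), (234, 176, 196), (244, 176, 173), (254, 176, 144), (264, 179, 127)]
164 [255, 254, 254, 252, 247, 234, 199, 150, 101, 57, 36, 29, 28, 29, 33, 32, 33]
174 [254, 254, 251, 237, 216, 194, 156, 119, 88, 65, 42, 30, 30, 29, 31, 29, 27]
184 [253, 241, 216, 196, 199, 210, 201, 169, 131, 95, 61, 39, 29, 30, 29, 32, 27]
194 [213, 174, 151, 145, 160, 194, 221, 217, 189, 146, 90, 49, 34, 30, 30, 29, 28]
204 [139, 139, 160, 167, 158, 158, 189, 217, 222, 197, 140, 75, 41, 29, 30, 29, 30]
214 [161, 193, 219, 220, 193, 164, 155, 184, 212, 211, 163, 93, 42, 33, 26, 24, 31]
224 [226, 238, 241, 235, 213, 179, 148, 148, 171, 177, 140, 82, 43, 33, 31, 29, 31]
234 [242, 244, 243, 236, 212, 175, 145, 131, 136, 133, 103, 64, 46, 36, 32, 32, 31]
244 [244, 242, 236, 223, 191, 155, 137, 130, 122, 117, 94, 70, 53, 40, 38, 31, 33]
254 [231, 221, 208, 182, 156, 135, 130, 130, 123, 115, 100, 81, 62, 44, 36, 36, 29]
264 [190, 176, 159, 147, 128, 126, 125, 124, 110, 100, 90, 79, 66, 46, 36, 34, 33]
```

```bash
python3 - <<'E'
from h import *
ox=np.array([.2372,-.9715,0]);oy=np.array([.9715,.2372,0])
print(totool([0,0,-.053]),totool(.0015*oy),totool(.001*ox))
E
```

```text
[-1.04764685e-02  4.45518490e-06  5.19542451e-02] [ 5.47917036e-07  1.50005697e-03 -1.81466511e-08] [-9.80306005e-04  3.55679286e-07 -1.97676755e-04]
```

```bash
python3 -m crank '[[-0.003,0.0015,0.017,0,0.02,0,0],[-0.006,0.0015,0.035,0,0.05,0,0],[-0.0095,0.0015,0.052,0,0.05,0,0],[-0.0185,0.0015,0.0502,0,0.05,0,0],[-0.0278,0.0015,0.0483,0,0.05,0,0],[-0.0369,0.0015,0.0465,0,0.05,0,0],[-0.0369,0.0015,0.0465,0,0.05,0,0],[-0.0369,0.0015,0.0465,0,0.05,0,0],[-0.0369,0.0015,0.0465,0,0.05,0,0]]'
cat > st.py <<'E'
from h import *
s=bot.state();m=R.from_quat(np.roll(s["ee_rot"],-1)).as_matrix()
o=s["ee_pos"]-.018*m[:,2]; th=np.arctan2(-m[2,0],-m[2,2])
d=o-[.55,-.3804,0];c,sn=np.cos(-1.3313),np.sin(-1.3313)
x,y=c*d[0]+sn*d[1],-sn*d[0]+c*d[1]
f=s["contact_force"]
print("hook origin in est. oven frame: x %.4f y %.4f z %.4f tilt %.3f  F: x %.2f y %.2f z %.2f w %.4f t %.2f"%(x+.002,y,d[2],th,c*f[0]+sn*f[1],-sn*f[0]+c*f[1],f[2],s["grip_width"],s["time"]))
E
python3 st.py
```

```text
time: 8.48
ee_pos: [0.4979, -0.1593, 0.0796]
ee_rot: [-0.097, 0.614, 0.78, 0.077]
contact_force: [-0.0, 0.3, -2.0]
grip_width: 0.015
grip_force: 60.2
hook origin in est. oven frame: x -0.2206 y 0.0018 z 0.0971 tilt -0.249  F: x -0.26 y 0.02 z -1.95 w 0.0150 t 8.48
```

```bash
for i in 1; do python3 -m crank '[[-0.001,0,-0.00025,0,0,0,0],[-0.002,0,-0.0005,0,0,0,0],[-0.002,0,-0.0005,0,0,0,0]]' >/dev/null; python3 st.py; python3 -m crank '[[-0.001,0,-0.00025,0,0,0,0],[-0.002,0,-0.0005,0,0,0,0],[-0.002,0,-0.0005,0,0,0,0]]'>/dev/null; python3 st.py;  python3 -m crank '[[-0.001,0,-0.00025,0,0,0,0],[-0.002,0,-0.0005,0,0,0,0],[-0.002,0,-0.0005,0,0,0,0]]'>/dev/null; python3 st.py; done
```

```text
hook origin in est. oven frame: x -0.2186 y 0.0016 z 0.0965 tilt -0.250  F: x 0.14 y -0.57 z -1.47 w 0.0151 t 8.73
hook origin in est. oven frame: x -0.2163 y 0.0015 z 0.0963 tilt -0.250  F: x 0.83 y 0.76 z -1.57 w 0.0149 t 8.98
hook origin in est. oven frame: x -0.2142 y 0.0015 z 0.0963 tilt -0.250  F: x 0.27 y 0.60 z -0.32 w 0.0149 t 9.23
```

```bash
python3 -m crank '[[-0.001,0,-0.00025,0,0,0,0],[-0.0015,0,-0.0004,0,0,0,0],[-0.0015,0,-0.0004,0,0,0,0]]' >/dev/null; python3 st.py; python3 -m crank '[[-0.001,0,-0.00025,0,0,0,0],[-0.0015,0,-0.0004,0,0,0,0],[-0.0015,0,-0.0004,0,0,0,0]]'>/dev/null; python3 st.py;  python3 -m crank '[[-0.001,0,-0.00025,0,0,0,0],[-0.001,0,-0.00025,0,0,0,0]]'>/dev/null; python3 st.py
```

```text
hook origin in est. oven frame: x -0.2128 y 0.0015 z 0.0963 tilt -0.250  F: x 0.31 y 0.50 z -1.02 w 0.0152 t 9.48
hook origin in est. oven frame: x -0.2118 y 0.0015 z 0.0963 tilt -0.251  F: x -2.17 y 0.11 z -1.40 w 0.0152 t 9.73
hook origin in est. oven frame: x -0.2115 y 0.0014 z 0.0963 tilt -0.252  F: x -5.54 y -0.76 z -1.35 w 0.0148 t 9.90
```

```bash
python3 -m crank '[[0.002,0,0.0005,0,0,0,0],[0.0048,0,0.0012,0,0,0,0],[0.0048,0,0.0012,0,0,0,0],[0.0048,0,0.0012,0,0,0,0]]' >/dev/null; python3 st.py
```

```text
hook origin in est. oven frame: x -0.2150 y 0.0016 z 0.0964 tilt -0.249  F: x -0.64 y -0.59 z -0.53 w 0.0151 t 10.23
```

```bash
python3 -m crank '[[-0.0025,0,0.0097,0,0,0,0],[-0.005,0,0.0194,0,0,0,0],[-0.005,0,0.0194,0,0,0,0],[-0.005,0,0.0194,0,0,0,0]]' >/dev/null; python3 st.py
python3 -m crank '[[-0.00074,0,0.0029,0,0,0,0],[-0.00074,0,0.0029,0,0,0,0]]' >/dev/null; python3 st.py
python3 -m crank '[[-0.00074,0,0.0029,0,0,0,0],[-0.00074,0,0.0029,0,0,0,0]]' >/dev/null; python3 st.py
python3 -m crank '[[-0.00074,0,0.0029,0,0,0,0],[-0.00074,0,0.0029,0,0,0,0]]' >/dev/null; python3 st.py
```

```text
hook origin in est. oven frame: x -0.2156 y 0.0009 z 0.0752 tilt -0.251  F: x -0.30 y 1.00 z -1.50 w 0.0150 t 10.57
hook origin in est. oven frame: x -0.2152 y 0.0015 z 0.0729 tilt -0.250  F: x -0.11 y -0.39 z -1.56 w 0.0148 t 10.73
hook origin in est. oven frame: x -0.2153 y 0.0015 z 0.0700 tilt -0.250  F: x 0.06 y -0.60 z -1.29 w 0.0151 t 10.90
hook origin in est. oven frame: x -0.2154 y 0.0014 z 0.0670 tilt -0.250  F: x 0.56 y -0.39 z -1.07 w 0.0148 t 11.07
```

```bash
python3 -m crank '[[-0.00074,0,0.0029,0,0,0,0],[-0.00074,0,0.0029,0,0,0,0]]' >/dev/null; python3 st.py
python3 -m crank '[[-0.0005,0,0.002,0,0,0,0],[-0.001,0,0.004,0,0,0,0],[-0.001,0,0.004,0,0,0,0]]' >/dev/null; python3 st.py
python3 -m crank '[[-0.0005,0,0.002,0,0,0,0],[-0.001,0,0.004,0,0,0,0],[-0.001,0,0.004,0,0,0,0]]' >/dev/null; python3 st.py
python3 -m crank '[[-0.0005,0,0.002,0,0,0,0],[-0.001,0,0.004,0,0,0,0],[-0.001,0,0.004,0,0,0,0]]' >/dev/null; python3 st.py

```

```text
hook origin in est. oven frame: x -0.2154 y 0.0014 z 0.0639 tilt -0.250  F: x -0.41 y 0.18 z -1.44 w 0.0151 t 11.23
hook origin in est. oven frame: x -0.2154 y 0.0013 z 0.0598 tilt -0.250  F: x 0.07 y -0.07 z -0.99 w 0.0152 t 11.48
hook origin in est. oven frame: x -0.2154 y 0.0014 z 0.0557 tilt -0.250  F: x -0.46 y -0.21 z -1.49 w 0.0149 t 11.73
hook origin in est. oven frame: x -0.2155 y 0.0014 z 0.0516 tilt -0.250  F: x 0.51 y 0.06 z -2.02 w 0.0147 t 11.98
```

```bash
python3 -m crank '[[-0.0005,0,0.002,0,0,0,0],[0.003,0,0.003,0,0,0,0],[0.0065,0,0.0038,0,0,0,0],[0.01,0,0.0047,0,0,0,0],[0.0125,0,0.0054,0,0,0,0],[0.0125,0,0.0054,0,0,0,0]]' >/dev/null; python3 st.py
python3 -m crank '[[0.001,0,0.00025,0,0,0,0],[0.001,0,0.00025,0,0,0,0]]' >/dev/null; python3 st.py
python3 -m crank '[[0.001,0,0.00025,0,0,0,0],[0.001,0,0.00025,0,0,0,0]]' >/dev/null; python3 st.py
```

```text
hook origin in est. oven frame: x -0.2298 y 0.0017 z 0.0500 tilt -0.251  F: x 0.24 y 0.49 z -1.72 w 0.0152 t 12.48
hook origin in est. oven frame: x -0.2299 y 0.0016 z 0.0499 tilt -0.250  F: x -0.22 y 0.35 z -1.35 w 0.0149 t 12.65
hook origin in est. oven frame: x -0.2309 y 0.0016 z 0.0499 tilt -0.250  F: x -0.49 y 0.52 z -0.51 w 0.0148 t 12.82
```

```bash
python3 -m crank '[[0.001,0,0.00025,0,0,0,0],[0.001,0,0.00025,0,0,0,0]]' >/dev/null; python3 st.py
python3 -m crank '[[0.001,0,0.00025,0,0,0,0],[0.001,0,0.00025,0,0,0,0]]' >/dev/null; python3 st.py
python3 -m crank '[[0.0007,0,0.00018,0,0,0,0],[0.0007,0,0.00018,0,0,0,0]]' >/dev/null; python3 st.py
python3 -m crank '[[0.0007,0,0.00018,0,0,0,0],[0.0007,0,0.00018,0,0,0,0]]' >/dev/null; python3 st.py
```

```text
hook origin in est. oven frame: x -0.2320 y 0.0015 z 0.0498 tilt -0.250  F: x 0.58 y -0.10 z -1.66 w 0.0153 t 12.98
hook origin in est. oven frame: x -0.2331 y 0.0016 z 0.0499 tilt -0.250  F: x 0.31 y 0.47 z -1.43 w 0.0150 t 13.15
hook origin in est. oven frame: x -0.2337 y 0.0016 z 0.0499 tilt -0.250  F: x 0.17 y 0.87 z -1.50 w 0.0147 t 13.32
hook origin in est. oven frame: x -0.2340 y 0.0016 z 0.0498 tilt -0.249  F: x 1.05 y 0.79 z -3.06 w 0.0151 t 13.48
```

```bash
python3 -m crank '[[0.0007,0,0.00018,0,0,0,0],[0.0007,0,0.00018,0,0,0,0]]' >/dev/null; python3 st.py
python3 -m crank '[[0.0007,0,0.00018,0,0,0,0],[0.0007,0,0.00018,0,0,0,0]]' >/dev/null; python3 st.py
python3 -m crank '[[0.0007,0,0.00018,0,0,0,0],[0.0007,0,0.00018,0,0,0,0]]' >/dev/null; python3 st.py
python3 -m crank '[[0.0007,0,0.00018,0,0,0,0],[0.0007,0,0.00018,0,0,0,0]]' >/dev/null; python3 st.py
```

```text
hook origin in est. oven frame: x -0.2343 y 0.0016 z 0.0499 tilt -0.249  F: x 2.97 y -0.80 z -2.31 w 0.0152 t 13.65
hook origin in est. oven frame: x -0.2353 y 0.0017 z 0.0499 tilt -0.249  F: x 3.62 y 0.31 z -2.63 w 0.0151 t 13.82
hook origin in est. oven frame: x -0.2364 y 0.0016 z 0.0499 tilt -0.250  F: x 3.07 y -0.64 z -1.11 w 0.0151 t 13.98
hook origin in est. oven frame: x -0.2368 y 0.0017 z 0.0499 tilt -0.249  F: x 4.87 y -0.20 z -1.77 w 0.0149 t 14.15
```

```bash
A='x'; python3 -m crank '[[0.001,0,0.00025,0,0,0,0],[0.002,0,0.0005,0,0,0,0],[0.003,0,0.00075,0,0,0,0],[0.004,0,0.001,0,0,0,0],[0.005,0,0.00125,0,0,0,0]]' >/dev/null; python3 st.py
python3 -m crank '[[0.001,0,0.00025,0,0,0,0],[0.002,0,0.0005,0,0,0,0],[0.003,0,0.00075,0,0,0,0],[0.004,0,0.001,0,0,0,0],[0.005,0,0.00125,0,0,0,0]]' >/dev/null; python3 st.py
python3 -m crank '[[0.0015,0,0.0004,0,0,0,0],[0.003,0,0.0008,0,0,0,0],[0.0045,0,0.0012,0,0,0,0],[0.006,0,0.0015,0,0,0,0]]' >/dev/null; python3 st.py
```

```text
hook origin in est. oven frame: x -0.2417 y 0.0017 z 0.0499 tilt -0.249  F: x 4.37 y 0.17 z -3.31 w 0.0149 t 14.57
hook origin in est. oven frame: x -0.2480 y 0.0016 z 0.0499 tilt -0.250  F: x 3.20 y -0.33 z -1.96 w 0.0148 t 14.98
hook origin in est. oven frame: x -0.2538 y 0.0016 z 0.0499 tilt -0.250  F: x 4.10 y 0.21 z -1.58 w 0.0149 t 15.32
```

```bash
python3 -m crank '[[0.0015,0,0.0004,0,0,0,0],[0.003,0,0.0008,0,0,0,0],[0.0045,0,0.0012,0,0,0,0],[0.006,0,0.0015,0,0,0,0],[0.0075,0,0.0019,0,0,0,0],[0.009,0,0.0023,0,0,0,0],[0.0105,0,0.0027,0,0,0,0],[0.012,0,0.0031,0,0,0,0],[0.0135,0,0.0034,0,0,0,0]]' >/dev/null; python3 st.py
python3 -m crank '[[0.001,0,0.00025,0,0,0,0],[0.002,0,0.0005,0,0,0,0]]' >/dev/null; python3 st.py
python3 -m crank '[[0.001,0,0.00025,0,0,0,0],[0.002,0,0.0005,0,0,0,0]]' >/dev/null; python3 st.py
python3 -m crank '[[0.001,0,0.00025,0,0,0,0],[0.002,0,0.0005,0,0,0,0]]' >/dev/null; python3 st.py
```

```text
hook origin in est. oven frame: x -0.2678 y 0.0016 z 0.0500 tilt -0.250  F: x 4.43 y -0.57 z -2.62 w 0.0154 t 16.07
hook origin in est. oven frame: x -0.2699 y 0.0017 z 0.0500 tilt -0.250  F: x 3.72 y -0.20 z -1.27 w 0.0151 t 16.23
hook origin in est. oven frame: x -0.2719 y 0.0017 z 0.0500 tilt -0.250  F: x 4.79 y -1.22 z -2.35 w 0.0152 t 16.40
hook origin in est. oven frame: x -0.2740 y 0.0016 z 0.0500 tilt -0.250  F: x 4.37 y -0.82 z -2.23 w 0.0151 t 16.57
```

```bash
cp st.py chk.py; echo 'import sys; sys.exit(c*f[0]+sn*f[1]>7.5)' >> chk.py
python3 -m crank '[[0.001,0,0.00025,0,0,0,0],[0.002,0,0.0005,0,0,0,0]]' >/dev/null; python3 chk.py &&
python3 -m crank '[[0.001,0,0.00025,0,0,0,0],[0.002,0,0.0005,0,0,0,0]]' >/dev/null; python3 chk.py &&
python3 -m crank '[[0.001,0,0.00025,0,0,0,0],[0.002,0,0.0005,0,0,0,0]]' >/dev/null && python3 chk.py &&
python3 -m crank '[[0.001,0,0.00025,0,0,0,0],[0.002,0,0.0005,0,0,0,0]]' >/dev/null && python3 chk.py &&
python3 -m crank '[[0.001,0,0.00025,0,0,0,0],[0.002,0,0.0005,0,0,0,0]]' >/dev/null && python3 chk.py &&
python3 -m crank '[[0.001,0,0.00025,0,0,0,0],[0.002,0,0.0005,0,0,0,0]]' >/dev/null && python3 chk.py
```

```text
hook origin in est. oven frame: x -0.2767 y 0.0015 z 0.0500 tilt -0.251  F: x 0.79 y -0.39 z -1.84 w 0.0150 t 16.73
hook origin in est. oven frame: x -0.2767 y 0.0015 z 0.0500 tilt -0.251  F: x 0.79 y -0.39 z -1.84 w 0.0150 t 16.73False
False
```

```bash
sed -i '$d' chk.py; echo 'import sys; sys.exit(int(c*f[0]+sn*f[1]>8))' >> chk.py
python3 -m crank '[[0.0005,0,0.00012,0,0,0,0],[0.0007,0,0.00018,0,0,0,0]]' >/dev/null; python3 chk.py &&
python3 -m crank '[[0.0005,0,0.00012,0,0,0,0],[0.0007,0,0.00018,0,0,0,0]]' >/dev/null && python3 chk.py &&
python3 -m crank '[[0.0005,0,0.00012,0,0,0,0],[0.0007,0,0.00018,0,0,0,0]]' >/dev/null && python3 chk.py &&
python3 -m crank '[[0.0005,0,0.00012,0,0,0,0],[0.0007,0,0.00018,0,0,0,0]]' >/dev/null && python3 chk.py
```

```text
hook origin in est. oven frame: x -0.2778 y 0.0015 z 0.0500 tilt -0.252  F: x -0.33 y -0.25 z -1.70 w 0.0147 t 16.90
hook origin in est. oven frame: x -0.2780 y 0.0016 z 0.0500 tilt -0.251  F: x -0.04 y 0.60 z -1.30 w 0.0150 t 17.07
hook origin in est. oven frame: x -0.2783 y 0.0017 z 0.0500 tilt -0.250  F: x 0.85 y -0.40 z -1.49 w 0.0156 t 17.23
hook origin in est. oven frame: x -0.2789 y 0.0017 z 0.0500 tilt -0.250  F: x -0.27 y 0.30 z -0.96 w 0.0148 t 17.40
```

```bash

python3 -m crank '[[0.0005,0,0.00012,0,0,0,0],[0.0007,0,0.00018,0,0,0,0]]' >/dev/null; python3 chk.py &&
python3 -m crank '[[0.0005,0,0.00012,0,0,0,0],[0.0007,0,0.00018,0,0,0,0]]' >/dev/null && python3 chk.py &&
python3 -m crank '[[0.0005,0,0.00012,0,0,0,0],[0.0007,0,0.00018,0,0,0,0]]' >/dev/null && python3 chk.py &&
python3 -m crank '[[0.0005,0,0.00012,0,0,0,0],[0.0007,0,0.00018,0,0,0,0]]' >/dev/null && python3 chk.py&&
python3 -m crank '[[0.0005,0,0.00012,0,0,0,0],[0.0007,0,0.00018,0,0,0,0]]' >/dev/null && python3 chk.py
```

```text
hook origin in est. oven frame: x -0.2793 y 0.0017 z 0.0500 tilt -0.250  F: x 0.81 y 0.33 z -1.15 w 0.0147 t 17.57
hook origin in est. oven frame: x -0.2797 y 0.0018 z 0.0500 tilt -0.249  F: x 1.64 y -0.15 z -2.90 w 0.0152 t 17.73
hook origin in est. oven frame: x -0.2799 y 0.0019 z 0.0500 tilt -0.248  F: x 5.36 y -0.88 z -1.51 w 0.0150 t 17.90
hook origin in est. oven frame: x -0.2800 y 0.0020 z 0.0500 tilt -0.247  F: x 5.44 y 0.34 z -2.72 w 0.0151 t 18.07
hook origin in est. oven frame: x -0.2802 y 0.0021 z 0.0500 tilt -0.247  F: x 8.96 y 0.51 z -3.36 w 0.0149 t 18.23
```

```bash

python3 -m crank '[[0.0003,0,0.00008,0,0,0,0],[0.0005,0,0.00012,0,0,0,0],[0.0005,0,0.00012,0,0,0,0],[0.0005,0,0.00012,0,0,0,0]]' >/dev/null; python3 st.py
```

```text
hook origin in est. oven frame: x -0.2802 y 0.0021 z 0.0500 tilt -0.246  F: x 8.87 y 0.30 z -2.93 w 0.0146 t 18.57
```

```bash

python3 -m crank '[[-0.002,0,-0.0005,0,0,0,0],[-0.005,0,-0.0013,0,0,0,0],[-0.009,0,-0.0023,0,0,0,0],[-0.013,0,-0.0033,0,0,0,0],[-0.016,0,-0.0041,0,0,0,0],[-0.0175,0,-0.0045,0,0,0,0],[-0.0175,0,-0.0045,0,0,0,0],[-0.0175,0,-0.0045,0,0,0,0]]' >/dev/null; python3 st.py
```

```text
hook origin in est. oven frame: x -0.2650 y 0.0016 z 0.0500 tilt -0.250  F: x 0.80 y 0.26 z -1.77 w 0.0147 t 19.23
```

```bash
cp st.py chz.py; echo 'import sys; sys.exit(int(f[2]<-5 or abs(c*f[0]+sn*f[1])>3))' >> chz.py
python3 -m crank '[[-0.0015,0,-0.0004,0,0,0,0],[-0.0029,0,-0.0007,0,0,0,0],[-0.0029,0,-0.0007,0,0,0,0]]' >/dev/null; python3 chz.py &&
python3 -m crank '[[0.0005,0,-0.002,0,0,0,0],[0.00086,0,-0.0034,0,0,0,0],[0.00086,0,-0.0034,0,0,0,0]]' >/dev/null && python3 chz.py &&
python3 -m crank '[[0.0004,0,-0.0015,0,0,0,0],[0.0004,0,-0.0015,0,0,0,0]]' >/dev/null && python3 chz.py &&
python3 -m crank '[[0.0004,0,-0.0015,0,0,0,0],[0.0004,0,-0.0015,0,0,0,0]]' >/dev/null && python3 chz.py &&
python3 -m crank '[[0.0005,0,-0.002,0,0,0,0],[0.0005,0,-0.002,0,0,0,0]]' >/dev/null && python3 chz.py &&
python3 -m crank '[[0.0005,0,-0.002,0,0,0,0],[0.001,0,-0.004,0,0,0,0]]' >/dev/null && python3 chz.py &&
python3 -m crank '[[0.0005,0,-0.002,0,0,0,0],[0.001,0,-0.004,0,0,0,0]]' >/dev/null && python3 chz.py
```

```text
hook origin in est. oven frame: x -0.2616 y 0.0017 z 0.0500 tilt -0.250  F: x -0.67 y -0.76 z -1.34 w 0.0148 t 19.48
hook origin in est. oven frame: x -0.2618 y 0.0018 z 0.0539 tilt -0.250  F: x 0.14 y 0.18 z -2.20 w 0.0152 t 19.73
hook origin in est. oven frame: x -0.2619 y 0.0018 z 0.0553 tilt -0.250  F: x -0.11 y -0.90 z -1.75 w 0.0149 t 19.90
hook origin in est. oven frame: x -0.2619 y 0.0017 z 0.0568 tilt -0.250  F: x -0.23 y 0.73 z -1.51 w 0.0150 t 20.07
hook origin in est. oven frame: x -0.2618 y 0.0018 z 0.0590 tilt -0.250  F: x -0.60 y -0.18 z -1.73 w 0.0149 t 20.23
hook origin in est. oven frame: x -0.2619 y 0.0016 z 0.0629 tilt -0.250  F: x 0.47 y -0.68 z -2.10 w 0.0149 t 20.40
hook origin in est. oven frame: x -0.2618 y 0.0017 z 0.0672 tilt -0.250  F: x 0.16 y 0.19 z -1.42 w 0.0147 t 20.57
```

```bash

python3 -m crank '[[0.001,0,-0.004,0,0,0,0],[0.0025,0,-0.01,0,0,0,0],[0.0075,0,-0.03,0,0,0,0],[0.015,0,-0.06,0,0,0,0],[0.0215,0,-0.085,0,0,0,0],[0.0215,0,-0.085,0,0,0,0],[0.0215,0,-0.085,0,0,0,0]]' >/dev/null; python3 st.py
cat > tgt.py <<'E'
from h import *
import sys
lift,th=float(sys.argv[1]),float(sys.argv[2]); s=bot.state()
q=R.from_quat(np.roll(s["ee_rot"],-1)); m=q.as_matrix()
y=-1.7356; hx=np.array([np.cos(y),np.sin(y),0]); hy=np.array([-np.sin(y),np.cos(y),0])
up=R.from_matrix(np.c_[-hx,hy,[0,0,-1]]); t=up*R.from_euler('y',th); M=t.as_matrix()
g=np.array([.4170,.2046,.0604+lift]); P=g+.018*M[:,2]
print("TCP",P,"d",np.round(q.inv().apply(P-s["ee_pos"]),4),"rv",np.round((q.inv()*t).as_rotvec(),4))
E
python3 tgt.py .09 .25
```

```text
hook origin in est. oven frame: x -0.2612 y 0.0024 z 0.1563 tilt -0.248  F: x -0.47 y -1.00 z -1.13 w 0.0151 t 21.15
TCP [0.4177306  0.20899293 0.13295958] d [0.3246 0.008  0.0883] rv [-0.0961  0.0015  0.3903]
```

```bash

python3 -m crank '[[0.027,0.0007,0.0073,-0.008,0,0.0325,0],[0.054,0.0013,0.0147,-0.016,0,0.065,0],[0.081,0.002,0.022,-0.024,0,0.0975,0],[0.108,0.0027,0.0294,-0.032,0,0.13,0],[0.135,0.0033,0.0368,-0.04,0,0.1625,0],[0.162,0.004,0.0441,-0.048,0,0.195,0],[0.189,0.0047,0.0515,-0.056,0,0.2275,0],[0.216,0.0053,0.0588,-0.064,0,0.26,0],[0.243,0.006,0.0662,-0.072,0,0.2925,0],[0.27,0.0067,0.0735,-0.08,0,0.325,0],[0.297,0.0073,0.081,-0.088,0,0.3575,0],[0.3246,0.008,0.0883,-0.0961,0.0015,0.3903,0]]' >/dev/null
python3 -m crank '[[0,0,0,0,0,0,0],[0,0,0,0,0,0,0]]'; python3 tgt.py .03 .25
python3 - <<'E'
from h import *
T=imaging.capture("top");S=imaging.capture("side")
s=bot.state();m=R.from_quat(np.roll(s["ee_rot"],-1)).as_matrix();t=s["ee_pos"]-.018*m[:,2];y=-1.7356;hx=np.array([np.cos(y),np.sin(y),0])
def c(p,x,y,w=100,h=75): return cv2.resize(p["pixels"][y:y+h,x:x+w,::-1],(400,300),interpolation=cv2.INTER_CUBIC)
b=c(S,270,165)
for X in(.03,.075,.12): 
    q=(proj(S,t+hx*(X+.002))[0]-(270,165)+.5)*4; cv2.circle(b,tuple(int(v) for v in q),2,(0,0,255),-1)
cv2.imwrite("pics/p1.png",np.vstack([np.hstack([c(S,270,165),b]),np.hstack([c(S,155,78),c(T,310,115)])]))
for n,p in(("T",T),("S",S)):
  for dx in(-.012,-.058):
    q=proj(p,R.from_euler('z',-1.3313).apply([-.106+dx,0,.038])+[.55,-.3804,0])[0]; print(n,dx,q)
  for r in models.silhouettes(p,"tray")[:1]: print(r["conf"],r["pixel"])
E
```

```text
time: 22.32
ee_pos: [0.4151, 0.2108, 0.1311]
ee_rot: [-0.083, 0.756, 0.643, 0.093]
contact_force: [0.2, 0.1, -2.5]
grip_width: 0.0147
grip_force: 60.2
TCP [0.4177306  0.20899293 0.07295958] d [-0.0157  0.0032  0.056 ] rv [-0.0064  0.      0.0029]
T -0.012 [328.97432442 171.09755201]
T -0.058 [317.31804997 176.56234532]
0.72 [327.5, 171.1]
S -0.012 [217.45913665 136.51917249]
S -0.058 [225.80513519 144.64042088]
```

View pics/p1.png

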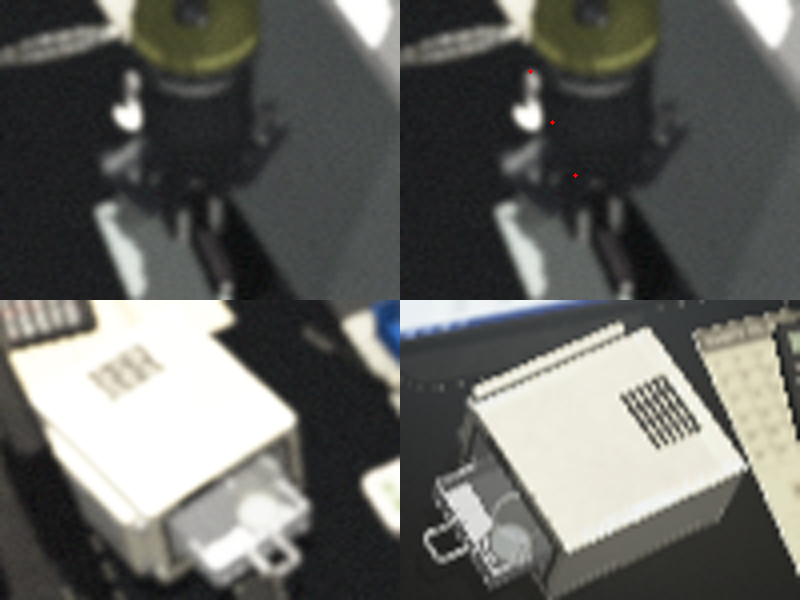

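```bash

python3 -m crank '[[-0.001,0.0032,0.01,-0.0064,0,0.003,0],[-0.005,0.0032,0.022,-0.0064,0,0.003,0],[-0.0107,0.0032,0.04,-0.0064,0,0.003,0],[-0.0157,0.0032,0.056,-0.0064,0,0.003,0],[-0.0157,0.0032,0.056,-0.0064,0,0.003,0],[-0.0157,0.0032,0.056,-0.0064,0,0.003,0]]'; python3 tgt.py .004 .25
```

```text
time: 23.02
ee_pos: [0.4194, 0.2063, 0.0732]
ee_rot: [-0.08, 0.759, 0.639, 0.095]
contact_force: [-0.4, -0.3, -1.4]
grip_width: 0.015
grip_force: 60.1
TCP [0.4177306  0.20899293 0.04695958] d [-0.0042 -0.0021  0.0261] rv [ 0.0014  0.0002 -0.0068]
```

```bash

python3 -m crank '[[0.001,-0.002,0.006,0,0,-0.003,0],[-0.0008,-0.0021,0.013,0.001,0,-0.0068,0],[-0.0025,-0.0021,0.02,0.001,0,-0.0068,0],[-0.0042,-0.0021,0.0261,0.001,0,-0.0068,0],[-0.0042,-0.0021,0.0261,0.001,0,-0.0068,0],[-0.0042,-0.0021,0.0261,0.001,0,-0.0068,0]]'; python3 tgt.py .000 .25
```

```text
time: 23.52
ee_pos: [0.4177, 0.2101, 0.047]
ee_rot: [-0.08, 0.756, 0.642, 0.096]
contact_force: [-0.3, -0.2, -2.1]
grip_width: 0.015
grip_force: 60.1
TCP [0.4177306  0.20899293 0.04295958] d [-0.0021  0.0002  0.0037] rv [ 0.0009 -0.0004  0.0024]
```

```bash

python3 -m crank '[[-0.0012,0.0002,0.0015,0,0,0,0],[-0.0018,0.0002,0.0027,0,0,0,0],[-0.0018,0.0002,0.0027,0,0,0,0]]'; python3 -m crank '[[-0.0003,0,0.001,0,0,0,0],[-0.0003,0,0.001,0,0,0,0]]' ; python3 tgt.py .000 .25
```

```text
time: 23.77
ee_pos: [0.4181, 0.209, 0.0443]
ee_rot: [-0.08, 0.756, 0.642, 0.096]
contact_force: [-0.1, 0.1, -1.2]
grip_width: 0.0151
grip_force: 60.1
time: 23.93
ee_pos: [0.4182, 0.2091, 0.0435]
ee_rot: [-0.08, 0.756, 0.642, 0.096]
contact_force: [-1.1, -0.3, 3.4]
grip_width: 0.0153
grip_force: 61.0
TCP [0.4177306  0.20899293 0.04295958] d [-0.0003 -0.0004  0.0005] rv [ 0.0024 -0.001   0.0027]
```

```bash

python3 -m crank '[[0,0,0,0,0,0,0.03],[0,0,0,0,0,0,0.05],[0,0,0,0,0,0,0.085],[0,0,0,0,0,0,0.085],[0,0,0,0,0,0,0.085],[0.005,0,-0.02,0,0,0,0.085],[0.012,0,-0.05,0,0,0,0.085],[0.022,0,-0.085,0,0,0,0.085],[0.03,0,-0.12,0,0,0,0.085],[0.03,0,-0.12,0,0,0,0.085],[0.03,0,-0.12,0,0,0,0.085]]'
python3 - <<'E'
from h import *
S=imaging.capture("side");T=imaging.capture("top"); save(S,"end_side.png",(270,188,370,263),4)
a=cv2.imread("pics/comp.png")[300:600,:400].mean(2);b=cv2.imread("pics/end_side.png").mean(2)
for y in range(130,270,14): print(y,a[y,130:250:8].astype(int).tolist(),b[y,130:250:8].astype(int).tolist())
for n,p in(("S",S),("T",T)):
  for q in("hook","tray","tray_bar","beaker_a"):
    for r in models.silhouettes(p,q)[:2]: ys,xs=np.where(r["pixels"]);print(n,q,round(r["conf"],2),r["pixel"],xs.min(),xs.max(),ys.min(),ys.max())
print(bot.state()["contact_force"],bot.state()["ee_pos"])
E
```

```text
time: 24.85
ee_pos: [0.4186, 0.2089, 0.1691]
ee_rot: [-0.079, 0.756, 0.643, 0.098]
contact_force: [-0.5, 0.4, -0.8]
grip_width: 0.0851
grip_force: 0.0
130 [84, 90, 106, 207, 220, 182, 165, 60, 45, 116, 93, 37, 30, 31, 35] [94, 110, 93, 109, 106, 84, 69, 27, 25, 53, 43, 17, 18, 14, 22]
144 [191, 206, 180, 86, 52, 56, 147, 177, 60, 27, 25, 32, 32, 29, 31] [117, 98, 93, 63, 30, 22, 61, 70, 22, 16, 17, 16, 16, 16, 17]
158 [223, 222, 220, 155, 53, 50, 70, 173, 119, 34, 24, 29, 29, 31, 28] [219, 181, 112, 85, 38, 24, 29, 75, 53, 21, 16, 17, 17, 16, 18]
172 [222, 224, 220, 191, 86, 42, 55, 85, 169, 97, 31, 29, 30, 28, 32] [222, 222, 170, 103, 71, 26, 20, 37, 71, 42, 20, 14, 15, 12, 18]
186 [217, 222, 221, 212, 136, 63, 46, 58, 116, 172, 67, 30, 31, 32, 28] [219, 221, 154, 98, 95, 63, 22, 25, 52, 72, 24, 21, 19, 16, 14]
200 [172, 223, 224, 222, 192, 105, 52, 53, 59, 139, 152, 81, 88, 35, 30] [175, 213, 162, 104, 98, 90, 47, 35, 33, 60, 65, 63, 84, 27, 15]
214 [72, 190, 224, 224, 221, 170, 112, 44, 60, 64, 119, 129, 121, 50, 30] [54, 96, 99, 96, 100, 113, 108, 46, 58, 55, 91, 126, 122, 44, 20
[... 238 characters left out ...]
5, 78, 52, 57, 85, 105, 157, 79, 32]
256 [30, 30, 55, 182, 209, 129, 87, 102, 94, 92, 139, 196, 193, 158, 47] [29, 26, 58, 181, 211, 129, 84, 102, 98, 94, 141, 194, 193, 161, 46]
S hook 0.52 [316.0, 234.3] 305 323 211 249
S tray 0.95 [209.4, 130.3] 198 231 123 148
S tray 0.49 [254.7, 124.4] 246 267 117 136
S tray_bar 0.88 [213.5, 135.3] 198 231 125 147
S beaker_a 0.51 [221.4, 127.1] 212 224 117 134
T hook 0.34 [229.0, 241.5] 219 244 238 248
T tray 0.68 [328.3, 167.7] 319 346 155 184
T tray_bar 0.74 [331.2, 166.7] 318 347 154 185
T tray_bar 0.44 [113.5, 192.7] 99 128 176 209
T beaker_a 0.58 [340.2, 172.2] 332 344 163 180
[-0.49906682  0.07821783  0.30316529] [0.41737183 0.20828906 0.16645854]
```

```bash
python3 -c "
from station import bot
print(bot.sign_off())"
```

```text
the job is handed in; nothing more can be done
None
```

I drew the tray out about 46 mm to its stop, pulling with about 9 N at most by the wrist readings, then unhooked it cleanly, laid the hook back level on its stand and handed the job in. On the way the hook caught the oven's edge and tipped in the grip, which I corrected, and I could not read the stop balls directly: that both dropped in is judged from the pull force and the images.

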